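# Draw the tool-rest locking pin and park it in the holder's notch

## Task

Free the grinder's tool rest: draw the locking pin with the tall round knob up out of its bore in the rest stand, and park it in the wide notch of the pin holder, hanging upright by its collar with its shank well inside the notch. Leave the hex-headed bolt pin seated in the stand where it is.

Things in the scene. Friction and masses are not known exactly. Their poses are not given: they have to be found in the camera images.
- lock_pin: Steel locking pin, about 0.25 kg. Origin on its axis at the collar's underside, z up to the knob. Above it: collar 40 mm diameter, 5 mm thick, then the round knob to grip, 26 mm diameter, from 5 to 43 mm up. Below: shank 12 mm diameter, 65 mm long. It starts upright, collar on the rest stand's top, shank loose (about 2 mm play all round) in either of its two bores.
- bolt_pin: Steel bolt pin, loose in the other bore of the rest stand: same 40 mm collar and 12 x 65 mm shank, but a low hexagonal head, 24 mm across flats, from 5 to 18 mm above its origin. Origin on its axis at the underside of its collar, z up. To be left alone.
- rest: Tool-rest stand fixed to the table: grey saddle, dark steel bar on top, 90 x 190 mm. Origin on the table under its centre, y along its length, z up. The bar's top is 80 mm up; two vertical bores of 16 mm, 68 mm deep, lie at y = +60 and -60 mm. Between them a plate 60 mm wide (in y) rises 6 mm above the bar.
- notch (a point): Parking point in the pin holder, a fixed steel bracket with a level plate 90 mm above the table, 8 mm thick. The point is mid-width in the wide notch (26 mm, across y), level with the plate's top. Notch runs along x: open edge at x = -37 mm, closed end at +28 mm; open above, and 80 mm free below. A 9 mm notch 70 mm off to -y is too narrow. z up.
Not all that is in view belongs to the job. Leave any red look-alike of the lock_pin alone. What is shaped like the part that bears notch but orange is not meant.

How it is judged:
On the way:
1. the locking pin is drawn up clear of its bore (height (world z) of lock_pin above 0.135 m), for 0.1 s.
At the end, for the whole second after the job is handed in: The locking pin hangs at rest and upright (within 10 degrees) in the wide notch: collar on the plate (within 6 mm in height), axis within 25 mm of the parking point along the notch and 13 mm across it; the bolt pin is still in its bore, within 15 mm of where it was (x of lock_pin in the frame of notch between -0.025 and 0.025 m and y of lock_pin in the frame of notch between -0.013 and 0.013 m and z of lock_pin in the frame of notch between -0.006 and 0.006 m and angle between lock_pin's own z axis and vertical below 0.17 rad and linear speed of lock_pin below 0.02 m/s and distance of bolt_pin from where it was at the start of the episode below 0.015 m); the robot touches nothing.
It fails at once if the bolt pin is drawn from its bore (moved more than 30 mm) (distance of bolt_pin from where it was at the start of the episode above 0.03 m).
It also fails if it takes over 48 s, if anything falls off the work surface, if the arm or the gripper's body presses on something with over 40 N, if the wrist force passes 120 N, or if a joint passes its speed limit or range.

## Robot

A 6-joint arm with a two-finger parallel gripper is mounted at the origin on the work surface. World frame = base frame: x ahead of the robot, y to its left, z up, the work surface at z = 0. Lengths are in m, angles in rad, forces in N, time in s.
With the tool pointing down it reaches from about 0.35 to 0.875 m from the base axis. Payload 15.5 kg.
Tool frame: the origin (TCP) lies at the very end of the fingers, on their centre line; the grasp point (between the pads) lies 19 mm behind it; z points along the fingers, y is the direction in which the jaws open and shut (so a half turn about z gives the same grasp; the last joint's range is limited). The gripper opens to 85 mm and grips with 20 to 120 N. Pads are 22 mm wide; open, the fingers measure 114 mm over their backs; the gripper's body (76 mm by 85 mm) begins 54 mm behind the grasp point. The pads swing forward as they close: fully open they stand 13 mm farther back than shut.
Start: joints at [-1.329, 0.494, 1.345, -0, 1.302, -0.096], TCP at [0.207, -0.59, 0.231] pointing down, gripper open.
Joint ranges: [-2.91, 2.91], [-0.82, 2.16], [0.22, 2.67], [-1.22, 4.37], [0.12, 2.79], [-3.08, 3.08]. Speed limits (rad/s): [1.89, 1.89, 2.57, 3.01, 3.01, 3.01].

## Interface

Orientations are given as a unit quaternion [x, y, z, w].
In Python, from rig import env, viewer gives the robot as it stands.
- The arm moves only by the tool servo_tool, never from a script. Its argument "series" is a list of rows, each a list of 3 entries, a list of its own where there are three numbers: the shift along the tool's x, y, z in cm, then the turn about the tool's z in degrees, then the gripper's target within -1 to 1 (fully open at 1, half-way at 0, shut at -1). A call has 1 to 5 rows; each row is the pose to reach, as a shift and turn from the pose commanded when the call began, along the tool's axes at that moment; what a row does not reach only later rows make up. A row lasts 1/12 s, in which the tool goes at most 41.7 mm and 7.16 degrees, less where a joint would pass 70% of its speed; a pose out of reach is approached as far as the arm can. A call with a gripper value outside its range is refused whole. The fingers move at their own pace and stop on an object; "squeeze" is the grip in N (left out, the last holds). Time passes only in rows, so rows that repeat a pose let the fingers close. It gives the time, the measured TCP pose, the force and the opening at its end, in the units of the state.
- env.get_obs(): the state, without advancing time (a new reading comes with each control period).
- viewer.snapshot(name): name is "scene" or "top" or "wrist"; returns a dict with "img" (384x512x3 uint8, blue, green, red), "K" (3x3 intrinsics, pixels), "R" (3x3) and "t" (3): a world point X has camera coordinates R X + t. Camera axes: x right, y down, z forward; pixel columns grow to the right and rows downward; lengths in m; the calibration is good to about 2 mm. A picture is of the moment at which its call begins. There is no depth.
- env.hand_in(): hands the job in, once; it reports no verdict.
The state is a dict: "time": time; "joints": joint angles; "qd": joint speeds; "tau": joint torques, N m; "position": TCP position; "eef_rot": TCP orientation; "wrist_force": force on the tool from outside, world axes, zero at the start; "torque": the same for the moment, N m; "grip_width": finger opening in m.
Only numpy, scipy, OpenCV 4.12 (cv2) and the standard library are available. Lean on these libraries where they do the work, as an engineer would, in place of code of your own. Each camera call takes 0.05 s, during which the arm holds its last target.

## Working session

There is one attempt and no reset: what is moved stays moved. The work goes in short steps, Python scripts to look and compute and a tool call to move; the robot and the scene stay as the last step left them, time stands still between calls to the robot, and variables do not carry over. Pictures are saved under pics/ and viewed, and the job is handed in when it is done.

Besides the shell and the picture viewer there is one more tool, called after "Request:" as name(argument=value, ...) on one line, values as JSON. servo_tool: Moves the arm, as the interface text tells. Its arguments: {"type":"object","properties":{"series":{"type":"array"},"squeeze":{"type":"number"}},"required":["series"]}

```bash
mkdir -p pics; ls; python3 - <<'E'
from rig import env, viewer
import cv2,numpy as np
o=env.get_obs()
for k,v in o.items(): print(k,np.round(v,4))
for n in ["scene","top","wrist"]:
    s=viewer.snapshot(n); cv2.imwrite(f"pics/{n}0.png",s["img"]); np.savez(f"pics/{n}0.npz",**s)
    print(n,np.round(s["K"],1).tolist(),np.round(s["R"],3).tolist(),np.round(s["t"],3).tolist())
E
```

```text
pics
time 0.0
joints [-1.3295  0.4942  1.3462  0.      1.3025 -0.0955]
qd [ 0.     -0.0004  0.0006  0.0002 -0.0002 -0.0005]
tau [ 4.50000e-03 -8.82147e+01 -3.83877e+01  2.00000e-04  9.90000e-03
 -0.00000e+00]
position [ 0.2065 -0.5895  0.2307]
eef_rot [ 9.859e-01  1.676e-01 -0.000e+00 -6.000e-04]
wrist_force [1.2592 0.0524 0.1418]
torque [0.0015 0.0236 0.0394]
grip_width 0.0852
scene [[388.0, 0.0, 252.3], [0.0, 388.0, 191.9], [0.0, 0.0, 1.0]] [[0.382, 0.924, 0.015], [0.654, -0.259, -0.711], [-0.653, 0.281, -0.703]] [-0.216, -0.239, 1.326]
top [[375.2, 0.0, 248.3], [0.0, 375.2, 193.7], [0.0, 0.0, 1.0]] [[0.021, -1.0, -0.019], [-0.994, -0.019, -0.109], [0.109, 0.021, -0.994]] [0.023, 0.489, 0.9]
wrist [[318.0, 0.0, 255.0], [0.0, 318.0, 198.0], [0.0, 0.0, 1.0]] [[0.331, -0.944, -0.001], [-0.907, -0.318, 0.277], [-0.261, -0.091, -0.961]] [-0.626, -0.036, 0.379]
```

View pics/scene0.png

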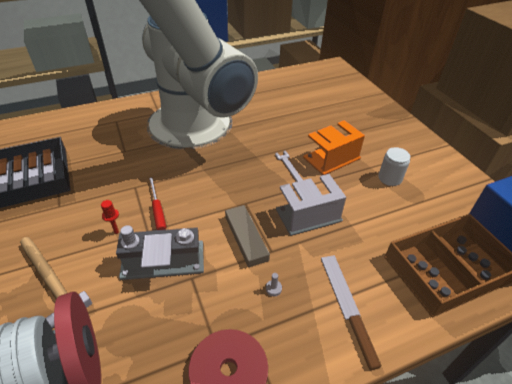

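View pics/top0.png

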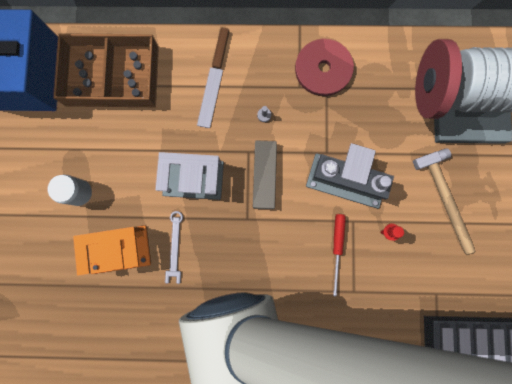

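View pics/wrist0.png

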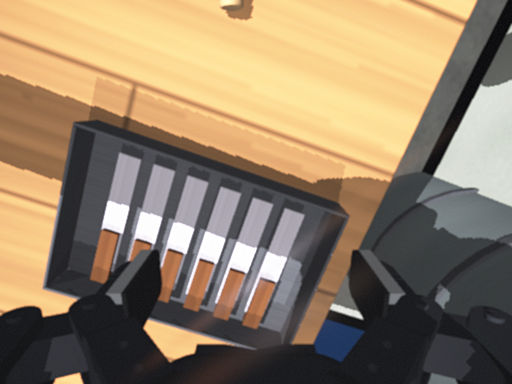

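The tool rest is at scene (160,252) and top (350,178), with two pin heads. The grey holder is at scene (312,203) and top (190,175), and the orange bracket is a decoy. The red pin at scene (110,212) and the small standing part at (273,286) are not the target. I'll zoom in on these.

```bash
python3 - <<'E'
import cv2,numpy as np
s=cv2.imread("pics/scene0.png");t=cv2.imread("pics/top0.png")
f=lambda i,x0,y0,w,h,k:cv2.resize(i[y0:y0+h,x0:x0+w],None,fx=k,fy=k,interpolation=cv2.INTER_CUBIC)
a=np.hstack([f(s,100,190,130,100,3),f(s,255,150,130,100,3)])
b=np.hstack([f(t,290,130,130,100,3),f(t,130,130,130,100,3)])
cv2.imwrite("pics/crop0.png",np.vstack([a,b]))
E
```

```text
(no output)
```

View pics/crop0.png

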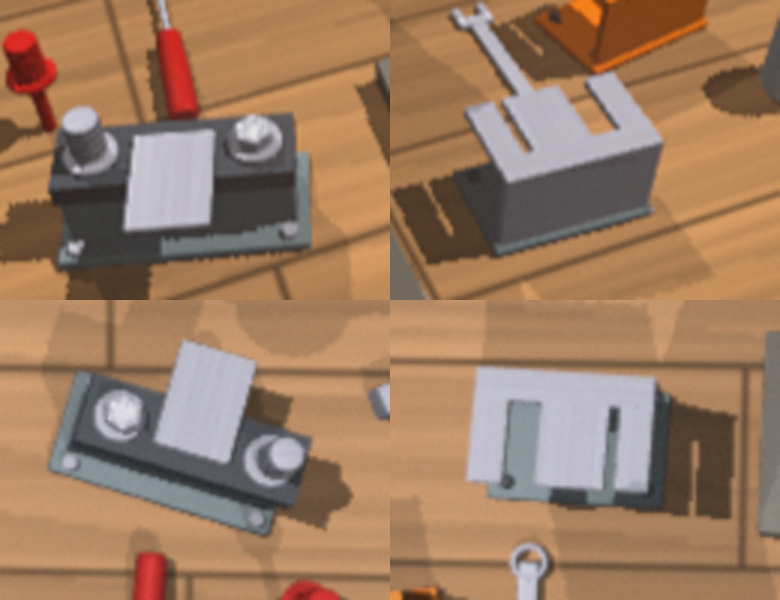

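The tall round knob is at scene (127,237) and top (385,181), on the stand's -y end. The hex head is at scene (185,237) and top (331,168). Candidates for the lock pin:
- Grey round knob at top (385,181): chosen.
- Hex bolt at top (331,168): stays in the stand.
- Red look-alike at top (394,232): ignored.
- Loose part at top (265,114): ignored.

The notch is the wide slot in the grey holder at top (174,150), open towards the robot. I'll measure both now.

```bash
cat > h.py <<'E'
import cv2,numpy as np
def load(n): return dict(np.load(f"pics/{n}.npz"))
def ray(s,u,v):
    d=s["R"].T@np.linalg.inv(s["K"])@np.array([u,v,1.]); c=-s["R"].T@s["t"]; return c,d/np.linalg.norm(d)
def onz(s,u,v,z):
    c,d=ray(s,u,v); return c+d*(z-c[2])/d[2]
def tri(rs):
    A=sum(np.eye(3)-np.outer(d,d) for c,d in rs); b=sum((np.eye(3)-np.outer(d,d))@c for c,d in rs); return np.linalg.solve(A,b)
def proj(s,X):
    p=s["K"]@(s["R"]@np.asarray(X)+s["t"]); return p[:2]/p[2]
E
python3 - <<'E'
from h import *
t=load("top0")
# bright, low-sat mask contours in top near stand and holder
g=cv2.cvtColor(t["img"],cv2.COLOR_BGR2HSV)
m=((g[...,1]<60)&(g[...,2]>115)).astype(np.uint8)*255
cs,_=cv2.findContours(m,cv2.RETR_EXTERNAL,cv2.CHAIN_APPROX_SIMPLE)
for c in cs:
    if cv2.contourArea(c)>40: print(cv2.boundingRect(c),cv2.contourArea(c),np.round(cv2.minAreaRect(c)[0],1))
f=lambda i,x0,y0,w,h,k:cv2.resize(i[y0:y0+h,x0:x0+w],None,fx=k,fy=k,interpolation=cv2.INTER_NEAREST)
cv2.imwrite("pics/crop1.png",np.vstack([np.hstack([f(t["img"],355,160,50,50,8),f(t["img"],315,145,50,50,8)])]))
cv2.imwrite("pics/crop2.png",f(t["img"],150,140,80,64,9))
s=load("scene0")
cv2.imwrite("pics/crop3.png",np.hstack([f(s["img"],102,215,50,50,8),f(s["img"],162,215,50,50,8)]))
E
```

```text
(494, 354, 12, 7) 51.5 [499.6 357.1]
(179, 307, 333, 77) 12037.5 [345. 345.]
(333, 255, 6, 41) 88.0 [335.8 275. ]
(165, 211, 18, 73) 527.5 [173.4 247. ]
(47, 175, 28, 29) 602.5 [ 60.5 189. ]
(371, 174, 22, 19) 192.5 [380.3 181.9]
(321, 160, 17, 18) 211.5 [329.  168.5]
(306, 154, 74, 52) 577.0 [346.1 181.4]
(155, 152, 64, 46) 2392.0 [186.4 175.1]
(415, 148, 36, 21) 329.0 [433.  157.6]
(341, 143, 35, 42) 909.5 [357.7 163.5]
(253, 141, 23, 67) 1322.5 [264.1 174. ]
(440, 130, 72, 11) 487.5 [475.5 135. ]
(257, 106, 14, 15) 87.5 [263.5 113. ]
(197, 67, 26, 61) 747.0 [209.5  97.3]
(460, 47, 52, 63) 2541.0 [485.5  78. ]
```

View pics/crop1.png

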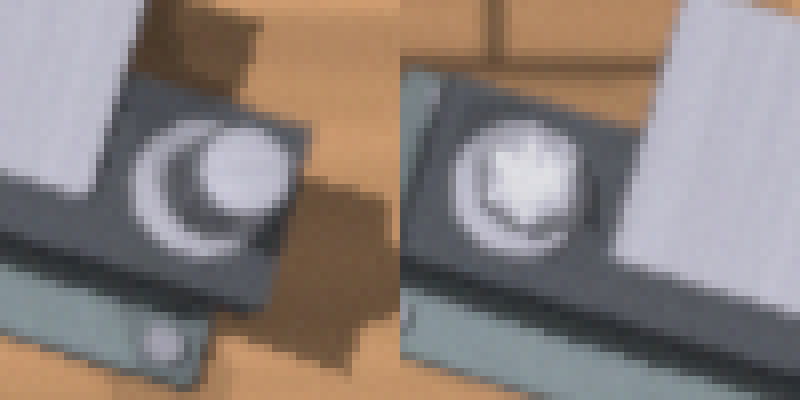

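View pics/crop2.png

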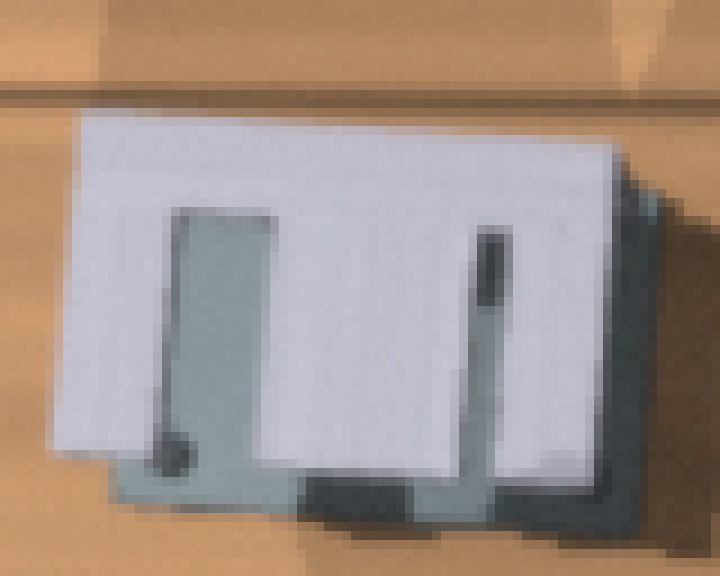

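View pics/crop3.png

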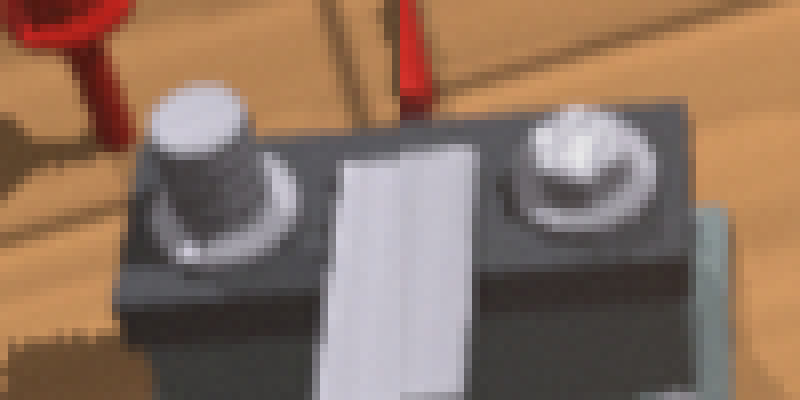

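```bash
python3 - <<'E'
from h import *
t=load("top0");s=load("scene0")
print("knob top", onz(t,385,180.9,.123), onz(s,126.25,229.6,.123), tri([ray(t,385,180.9),ray(s,126.25,229.6)]))
print("collar", onz(t,379.5,183.0,.085)); b=onz(t,329.1,167.9,.085); print("bolt",b)
l=onz(t,379.5,183.0,.085); print("sep",np.linalg.norm(l-b),"ydir deg",np.degrees(np.arctan2(*(b-l)[1::-1])))
P=lambda x,y:onz(t,x/9-.5+150,y/9-.5+140,.09)
cl,cr,ol,orr=P(173,211),P(275,215),P(155,455),P(258,463)
print(cl,cr,ol,orr); print("w",np.linalg.norm(cl-cr),np.linalg.norm(ol-orr),"len",np.linalg.norm((cl+cr-ol-orr)/2))
c=(cl+cr)/2;o=(ol+orr)/2;u=(c-o)/np.linalg.norm(c-o); print("notch c-28",c-.028*u,"o+37",o+.037*u,"dir",np.degrees(np.arctan2(u[1],u[0])))
# plate outer corners
for q in [(80,110),(615,145),(50,452),(597,490)]: print(P(*q))
print("scene check notch px",proj(s,c-.028*u), proj(s,c),proj(s,o))
E
```

```text
knob top [ 0.5116033  -0.27037735  0.123     ] [ 0.51420792 -0.27234959  0.123     ] [ 0.51190776 -0.27195405  0.12016872]
collar [ 0.51220256 -0.27074803  0.085     ]
bolt [ 0.5454949  -0.15504196  0.085     ]
sep 0.1204004749804762 ydir deg 73.94777692364295
[0.54978579 0.21835634 0.09      ] [0.54919174 0.19179353 0.09      ] [0.48607588 0.22019794 0.09      ] [0.48450228 0.19354199 0.09      ]
w 0.026569452099884216 0.02670235674141343 len 0.06422477257220496
notch c-28 [0.5214997  0.20585751 0.09      ] o+37 [0.52227463 0.20583584 0.09      ] dir -1.60158222756667
[0.57601745 0.24381831 0.09      ]
[0.56910695 0.10417277 0.09      ]
[0.48634789 0.24735346 0.09      ]
[0.47916923 0.10612033 0.09      ]
scene check notch px [321.67830031 185.83765782] [327.03562027 193.18596046] [315.04000992 176.73232773]
```

Measurements agree with the given sizes:
- Lock pin at (0.512, -0.271). The separation from the bolt comes out at 120.4 mm against 120 mm.
- Notch point at (0.522, 0.206). The slot measures 26.6 x 64.2 mm against 26 x 65 mm.

Next I'll work out the approach, with the jaws across the stand.

```bash
cat >> h.py <<'E'
def go(p,jaw):
    from rig import env
    from scipy.spatial.transform import Rotation as Ro
    o=env.get_obs(); R=Ro.from_quat(o["eef_rot"]).as_matrix()
    d=R.T@(np.array(p)-o["position"])*100
    y=np.degrees(np.arctan2(R[1,1],R[0,1])); a=(y-jaw+90)%180-90
    print("t",o["time"],"pos",np.round(o["position"],4),"jaw",round(y,1),"shift cm",np.round(d,2),"turn",round(a,1),"w",round(o["grip_width"],4),"F",np.round(o["wrist_force"],1),"j",np.round(o["joints"],2),"tilt",np.round(R[:2,2],4))
E
python3 -c "
from h import *
go([.512,-.271,.2],-16)"
```

```text
t 0.15 pos [ 0.2065 -0.5896  0.2309] jaw -70.7 shift cm [ 39.36 -19.97   3.11] turn -54.7 w 0.0852 F [-0.5 -0.7  1. ] j [-1.33  0.49  1.35  0.    1.3  -0.1 ] tilt [-0.0002  0.0009]
```

Request:
servo_tool(series=[[[3.5, -1.8, 0.2], -5, 1], [[7, -3.5, 0.5], -10, 1], [[10.5, -5.3, 0.8], -15, 1], [[14, -7.1, 1], -20, 1], [[17.5, -8.9, 1.3], -25, 1]], squeeze=60)

```text
time: 0.57
position: [0.3432, -0.4465, 0.2181]
eef_rot: [0.925, 0.379, 0.0, -0.0]
wrist_force: [-0.0, -1.0, 0.0]
grip_width: 0.0853
```

```bash
python3 -c "
from h import *
go([.512,-.271,.2],-16)"
```

```text
t 0.5667 pos [ 0.3432 -0.4465  0.2181] jaw -45.5 shift cm [24.35 -0.68  1.82] turn -29.5 w 0.0853 F [-0. -1.  0.] j [-1.02  0.42  1.52  0.    1.2  -0.23] tilt [-0.      0.0001]
```

Request:
servo_tool(series=[[[4, -0.1, 0.3], -5, 1], [[8, -0.2, 0.6], -10, 1], [[12, -0.3, 0.9], -15, 1], [[16, -0.4, 1.2], -20, 1], [[20, -0.6, 1.5], -25, 1]])

```text
time: 0.98
position: [0.4824, -0.3025, 0.2031]
eef_rot: [0.821, 0.57, -0.0, -0.0]
wrist_force: [1.0, -1.1, -0.5]
grip_width: 0.0853
```

```bash
python3 -c "
from h import *
go([.512,-.271,.2],-16)"
```

```text
t 0.9833 pos [ 0.4824 -0.3025  0.2031] jaw -20.5 shift cm [3.98 1.68 0.31] turn -4.5 w 0.0853 F [ 1.  -1.1 -0.5] j [-0.66  0.45  1.52  0.    1.18 -0.31] tilt [-0.0001  0.    ]
```

Request:
servo_tool(series=[[[2.2, 0.9, 0.2], -2, 1], [[4, 1.7, 0.3], -4.5, 1], [[4, 1.7, 0.3], -4.5, 1], [[4, 1.7, 0.3], -4.5, 1]])

```text
time: 1.32
position: [0.5117, -0.2719, 0.2]
eef_rot: [0.799, 0.601, -0.0, -0.0]
wrist_force: [-0.3, -0.3, -0.2]
grip_width: 0.0855
```

```bash
python3 -c "
from h import *
from rig import viewer
go([.512,-.271,.2],-16)
out=[]
for n in ['wrist','top']:
    s=viewer.snapshot(n); np.savez(f'pics/{n}1.npz',**s); out.append(s['img'])
    print(n,proj(s,[.512,-.271,.123]),proj(s,[.512,-.271,.085]))
cv2.imwrite('pics/wrist1.png',out[0]);cv2.imwrite('pics/top1.png',out[1])"
```

```text
t 1.3167 pos [ 0.5117 -0.2719  0.2   ] jaw -16.1 shift cm [ 0.1   0.01 -0.  ] turn -0.1 w 0.0855 F [-0.3 -0.3 -0.2] j [-0.59  0.46  1.5  -0.    1.18 -0.31] tilt [-0.0005  0.0002]
wrist [253.30390141 204.97223829] [253.59822037 191.49251926]
top [385.28091271 180.72702068] [379.61149069 183.08897337]
```

View pics/wrist1.png

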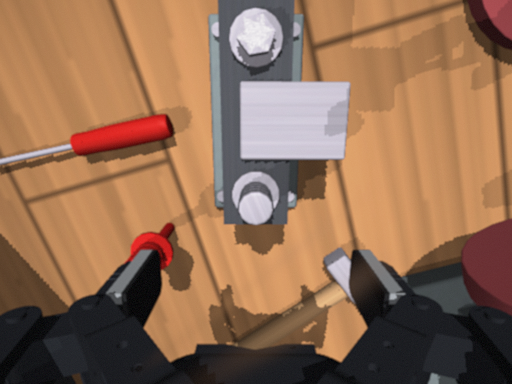

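The wrist view is as expected. The round knob is at (256,206), the hex bolt at (257,36), and the red look-alike at (150,243), about 90 mm off and outside the fingers. I'll refine the knob's position by triangulation.

```bash
python3 - <<'E'
from h import *
w=load("wrist1");t=load("top0");s=load("scene0")
g=cv2.cvtColor(w["img"],cv2.COLOR_BGR2GRAY)[165:230,225:290]
c=cv2.resize(g,None,fx=9,fy=9,interpolation=cv2.INTER_NEAREST);cv2.imwrite("pics/k.png",c)
print(np.round(w["R"],3))
for u,v in[(256,206)]:
    print(onz(w,u,v,.123),tri([ray(w,u,v),ray(t,385,180.9),ray(s,126.25,229.6)]))
E
```

```text
[[ 0.961 -0.277 -0.001]
 [-0.266 -0.923  0.276]
 [-0.078 -0.265 -0.961]]
[ 0.51366071 -0.27229023  0.123     ] [ 0.5126049  -0.27224368  0.12068225]
```

View pics/k.png

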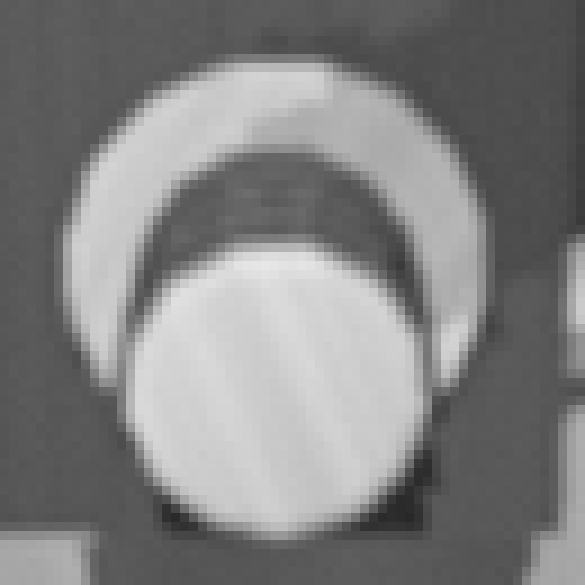

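Request:
servo_tool(series=[[[0, 0.1, 3], 0, 1], [[0, 0.1, 6], 0, 1], [[0, 0.1, 8.5], 0, 1], [[0, 0.1, 10.2], 0, 1], [[0, 0.1, 10.8], 0, 1]])

```text
time: 1.83
position: [0.5104, -0.2732, 0.0899]
eef_rot: [0.8, 0.6, -0.001, -0.002]
wrist_force: [-1.2, 0.8, -0.1]
grip_width: 0.0853
```

Request:
servo_tool(series=[[[0, 0, 0], 0, 0], [[0, 0, 0], 0, -0.3], [[0, 0, 0], 0, -1], [[0, 0, 0], 0, -1], [[0, 0, 0], 0, -1]], squeeze=60)

```text
time: 2.25
position: [0.5126, -0.2733, 0.0933]
eef_rot: [0.8, 0.6, 0.0, 0.001]
wrist_force: [2.3, -0.8, 5.8]
grip_width: 0.0257
```

Request:
servo_tool(series=[[[0, 0, 0], 0, -1], [[0, 0, 0], 0, -1], [[0, 0, 0], 0, -1], [[0, 0, 0], 0, -1], [[0, 0, 0], 0, -1]])

```text
time: 2.67
position: [0.5127, -0.2733, 0.0935]
eef_rot: [0.8, 0.6, 0.0, 0.001]
wrist_force: [-1.8, 1.0, 10.3]
grip_width: 0.0245
```

```bash
python3 -c "
from h import *
from rig import viewer
go([.512,-.271,.2],-16)
w=viewer.snapshot('wrist')['img'];s=viewer.snapshot('scene')['img']
f=lambda i,x0,y0,w,h,k:cv2.resize(i[y0:y0+h,x0:x0+w],None,fx=k,fy=k)
cv2.imwrite('pics/g2.png',np.hstack([f(w,190,200,130,150,3),f(s,90,190,130,150,3)]))"
```

```text
t 2.6667 pos [ 0.5127 -0.2733  0.0935] jaw -16.2 shift cm [  0.19  -0.11 -10.65] turn -0.2 w 0.0245 F [-1.8  1.  10.3] j [-0.59  0.6   1.6  -0.    0.94 -0.31] tilt [ 0.0014 -0.0011]
```

View pics/g2.png

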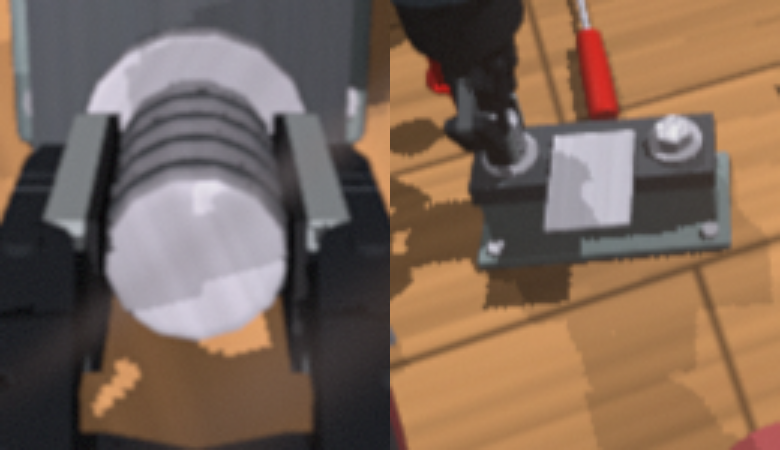

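The knob is centred between the pads. I'll lift slowly.

Request:
servo_tool(series=[[[0, 0, -0.8], 0, -1], [[0, 0, -2], 0, -1], [[0, 0, -3.5], 0, -1], [[0, 0, -5], 0, -1], [[0, 0, -7], 0, -1]], squeeze=70)

```text
time: 3.18
position: [0.5118, -0.2726, 0.1629]
eef_rot: [0.8, 0.6, -0.0, -0.001]
wrist_force: [-0.4, -1.7, -2.9]
grip_width: 0.0243
```

Request:
servo_tool(series=[[[0, 0, -2], 0, -1], [[0, 0, -4], 0, -1], [[0, 0, -4.5], 0, -1], [[0, 0, -4.5], 0, -1]])

```text
time: 3.52
position: [0.5129, -0.2733, 0.2089]
eef_rot: [0.8, 0.6, 0.001, 0.001]
wrist_force: [0.5, -1.2, -2.7]
grip_width: 0.0243
```

```bash
python3 -c "
from h import *
from rig import viewer
go([.5215,.2055,.215],-16)
w=viewer.snapshot('wrist')['img'];s=viewer.snapshot('scene')['img']
f=lambda i,x0,y0,w,h,k:cv2.resize(i[y0:y0+h,x0:x0+w],None,fx=k,fy=k)
cv2.imwrite('pics/g3.png',np.hstack([f(w,190,200,130,150,3),f(s,90,150,130,150,3)]))"
```

```text
t 3.5167 pos [ 0.5129 -0.2733  0.2089] jaw -16.2 shift cm [ 46.22 -12.53  -0.68] turn -0.2 w 0.0243 F [ 0.5 -1.2 -2.7] j [-0.59  0.45  1.49  0.    1.2  -0.31] tilt [ 0.0025 -0.0017]
```

View pics/g3.png

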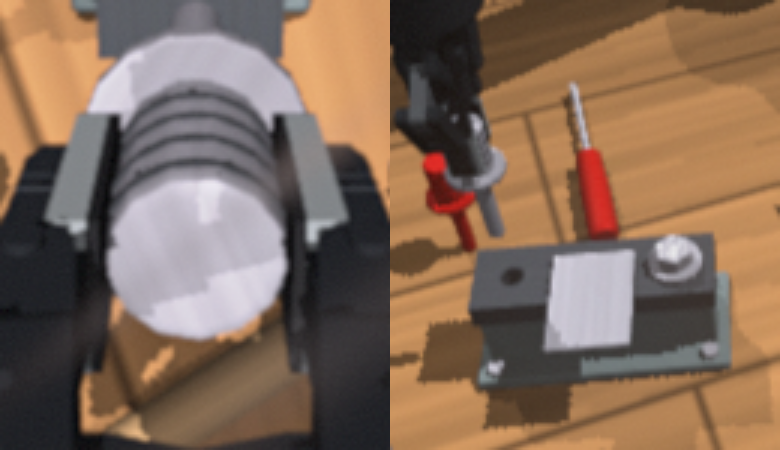

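The pin is out and hanging upright (TCP z 0.209, so its origin is about 0.195), and the bolt is still seated. Now I'll travel to above the notch.

Request:
servo_tool(series=[[[2.5, -0.7, -0.6], 0, -1], [[6, -1.6, -0.6], 0, -1], [[9.5, -2.6, -0.6], 0, -1], [[13, -3.5, -0.6], 0, -1], [[16.5, -4.5, -0.6], 0, -1]])

```text
time: 4.03
position: [0.5142, -0.1003, 0.2119]
eef_rot: [0.8, 0.6, -0.001, -0.001]
wrist_force: [1.2, 0.4, -2.8]
grip_width: 0.0243
```

Request:
servo_tool(series=[[[3.5, -0.9, 0], 0, -1], [[7, -1.9, 0], 0, -1], [[10.5, -2.8, 0], 0, -1], [[14, -3.8, 0], 0, -1], [[17.5, -4.7, 0], 0, -1]])

```text
time: 4.45
position: [0.5177, 0.081, 0.2119]
eef_rot: [0.8, 0.6, -0.001, -0.001]
wrist_force: [1.0, -0.0, -2.2]
grip_width: 0.024
```

```bash
python3 -c "
from h import *
go([.5215,.2055,.215],-16)"
```

```text
t 4.45 pos [0.5177 0.081  0.2119] jaw -16.2 shift cm [12.07 -3.11 -0.31] turn -0.2 w 0.024 F [ 1.  -0.  -2.2] j [ 0.04  0.38  1.62 -0.    1.15  0.32] tilt [-0.0023 -0.0001]
```

Request:
servo_tool(series=[[[3.5, -0.9, 0], 0, -1], [[7, -1.8, 0], 0, -1], [[10, -2.6, 0], 0, -1], [[11.9, -3.1, 0], 0, -1], [[11.9, -3.1, 0], 0, -1]])

```text
time: 4.87
position: [0.5214, 0.2056, 0.2117]
eef_rot: [0.799, 0.602, -0.001, -0.001]
wrist_force: [-0.4, -0.6, -3.5]
grip_width: 0.0241
```

Request:
servo_tool(series=[[[0, 0, 0], 0, -1], [[0, 0, 0], 0, -1]])

```text
time: 5.03
position: [0.5217, 0.2017, 0.2122]
eef_rot: [0.8, 0.6, -0.001, -0.0]
wrist_force: [-0.4, -0.4, -2.6]
grip_width: 0.0241
```

```bash
python3 -c "
from h import *
from rig import viewer
go([.5215,.2055,.215],-16)
f=lambda i,x0,y0,w,h,k:cv2.resize(i[y0:y0+h,x0:x0+w],None,fx=k,fy=k,interpolation=cv2.INTER_CUBIC)
S={}
for n in ['wrist','top','scene']:
    s=viewer.snapshot(n); S[n]=s['img']; np.savez(f'pics/{n}4.npz',**s)
    print(n,'notch px',proj(s,[.5218,.2058,.09]),'pin',proj(s,[.5215,.2055,.2]),proj(s,[.5215,.2055,.135]))
cv2.imwrite('pics/w4.png',S['wrist']); cv2.imwrite('pics/s4.png',np.hstack([f(S['scene'],240,90,130,150,3),f(S['top'],110,90,130,150,3)]))"
```

```text
t 5.0333 pos [0.5217 0.2017 0.2122] jaw -16.2 shift cm [ 0.36 -0.12 -0.28] turn -0.2 w 0.0241 F [-0.4 -0.4 -2.6] j [ 0.26  0.42  1.53 -0.    1.19  0.54] tilt [-0.0019 -0.0007]
wrist notch px [252.51970711 185.76136839] pin [250.05533132 236.80315244] [251.61880966 201.26278261]
top notch px [173.57292592 174.90222869] pin [161.98124306 166.45145353] [169.27807197 171.79615927]
scene notch px [321.71772414 185.91998167] pin [328.18852359 151.76445947] [324.13777556 172.59244857]
```

View pics/w4.png

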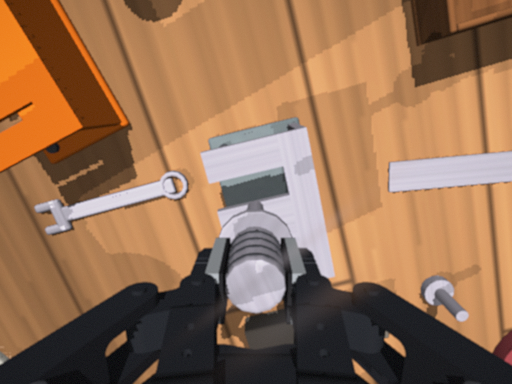

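View pics/s4.png

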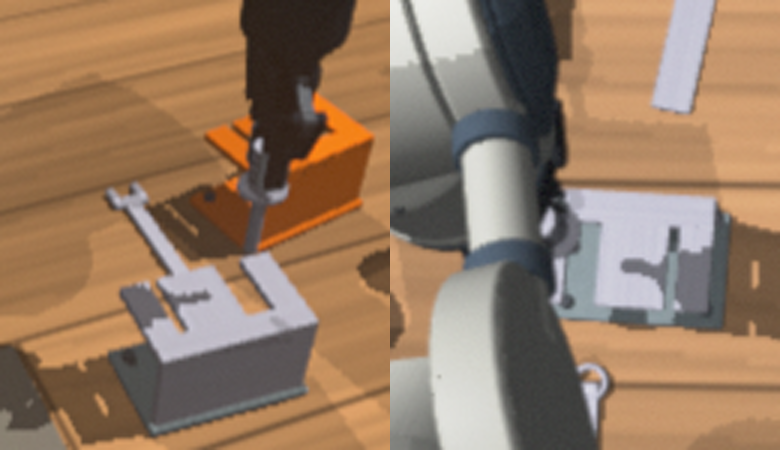

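The pin hangs upright above the wide notch, which sits at wrist (253,186) and scene (322,186), matching the predictions. I'll shift 4 mm along and descend in stages.

Request:
servo_tool(series=[[[0.4, -0.1, 0], 0, -1], [[0.4, -0.1, 2], 0, -1], [[0.4, -0.1, 4], 0, -1], [[0.4, -0.1, 4.2], 0, -1], [[0.4, -0.1, 4.2], 0, -1]])

```text
time: 5.6
position: [0.5218, 0.2059, 0.1706]
eef_rot: [0.8, 0.6, -0.001, -0.0]
wrist_force: [0.3, 0.6, -2.6]
grip_width: 0.0239
```

```bash
python3 -c "
from h import *
from rig import viewer
go([.5217,.2057,.105],-16)
f=lambda i,x0,y0,w,h,k:cv2.resize(i[y0:y0+h,x0:x0+w],None,fx=k,fy=k,interpolation=cv2.INTER_CUBIC)
S={}
for n in ['wrist','scene']:
    s=viewer.snapshot(n); S[n]=s['img']
    print(n,'notch px',proj(s,[.5218,.2058,.09]))
cv2.imwrite('pics/s5.png',np.hstack([f(S['scene'],260,110,130,150,3),f(S['wrist'],190,130,130,150,3)]))"
```

```text
t 5.6 pos [0.5218 0.2059 0.1706] jaw -16.2 shift cm [-0.01  0.01  6.56] turn -0.2 w 0.0239 F [ 0.3  0.6 -2.6] j [0.27 0.47 1.58 0.   1.09 0.55] tilt [-0.0023 -0.0006]
wrist notch px [253.37928748 204.79025489]
scene notch px [321.71772414 185.91998167]
```

View pics/s5.png

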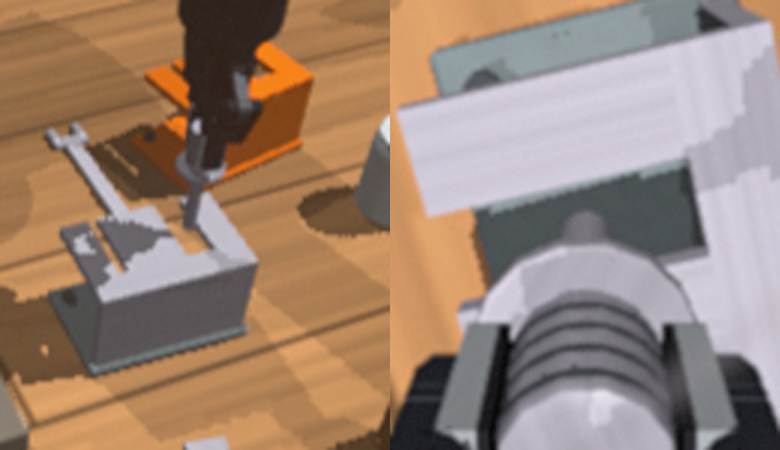

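The shank tip is at scene (323,184) and centred between the notch edges in the wrist view. I'll lower it.

Request:
servo_tool(series=[[[0, 0, 1.5], 0, -1], [[0, 0, 3], 0, -1], [[0, 0, 4.5], 0, -1], [[0, 0, 5.8], 0, -1], [[0, 0, 6.2], 0, -1]])

```text
time: 6.12
position: [0.5223, 0.2062, 0.1088]
eef_rot: [0.8, 0.6, -0.0, -0.0]
wrist_force: [-1.0, -0.6, -2.8]
grip_width: 0.024
```

Request:
servo_tool(series=[[[0, 0, 0.1], 0, -1], [[0, 0, 0.2], 0, -1], [[0, 0, 0.3], 0, -1], [[0, 0, 0.4], 0, -1], [[0, 0, 0.4], 0, -1]])

```text
time: 6.53
position: [0.5226, 0.2063, 0.1057]
eef_rot: [0.8, 0.6, 0.0, 0.0]
wrist_force: [0.3, 0.3, -2.7]
grip_width: 0.0241
```

```bash
python3 -c "
from h import *
from rig import viewer
go([.5217,.2057,.1035],-16)
f=lambda i,x0,y0,w,h,k:cv2.resize(i[y0:y0+h,x0:x0+w],None,fx=k,fy=k,interpolation=cv2.INTER_CUBIC)
S={}
for n in ['wrist','scene']:
    s=viewer.snapshot(n); S[n]=s['img']
    print(n,'notch px',proj(s,[.5218,.2058,.09]))
cv2.imwrite('pics/s6.png',np.hstack([f(S['scene'],260,110,130,150,3),f(S['wrist'],190,180,130,150,3)]))"
```

```text
t 6.5333 pos [0.5226 0.2063 0.1057] jaw -16.2 shift cm [-0.09 -0.07  0.22] turn -0.2 w 0.0241 F [ 0.3  0.3 -2.7] j [0.27 0.56 1.64 0.   0.94 0.55] tilt [0.0008 0.0002]
wrist notch px [251.14004025 241.77703733]
scene notch px [321.71772414 185.91998167]
```

View pics/s6.png

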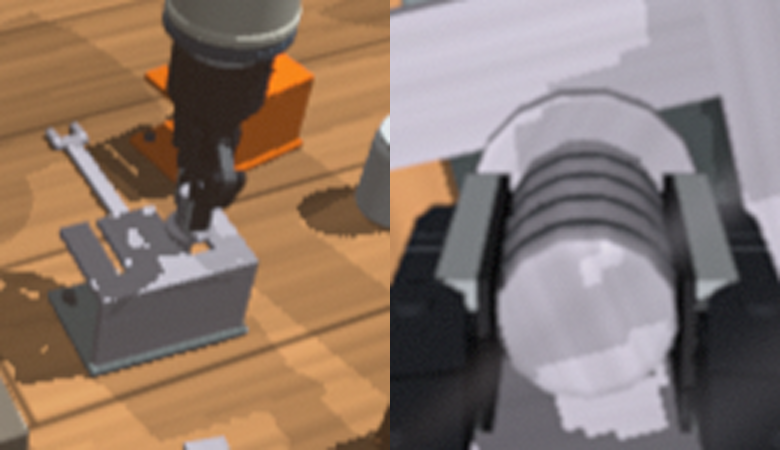

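The shank is inside the notch with the collar about 2 mm above the plate. I'll lower until contact.

Request:
servo_tool(series=[[[0, 0, 0.1], 0, -1], [[0, 0, 0.1], 0, -1], [[0, 0, 0.2], 0, -1], [[0, 0, 0.2], 0, -1]])

```text
time: 6.97
position: [0.5225, 0.2063, 0.1036]
eef_rot: [0.8, 0.6, 0.0, 0.0]
wrist_force: [-2.1, -0.3, 2.7]
grip_width: 0.0242
```

Request:
servo_tool(series=[[[0, 0, 0.05], 0, -1], [[0, 0, 0.1], 0, -1], [[0, 0, 0.1], 0, -1]])

```text
time: 7.22
position: [0.5225, 0.2063, 0.1034]
eef_rot: [0.8, 0.6, 0.0, 0.0]
wrist_force: [-6.1, -1.3, 21.2]
grip_width: 0.0242
```

The collar is seated, with 21 N upward force. I'll relax by 1 mm, then open.

Request:
servo_tool(series=[[[0, 0, -0.1], 0, -1], [[0, 0, -0.1], 0, -0.3], [[0, 0, -0.1], 0, 0], [[0, 0, -0.1], 0, 0.3], [[0, 0, -0.1], 0, 0.5]])

```text
time: 7.63
position: [0.5224, 0.2063, 0.1032]
eef_rot: [0.8, 0.6, -0.0, -0.0]
wrist_force: [0.3, -0.6, 0.7]
grip_width: 0.0638
```

Request:
servo_tool(series=[[[0, 0, 0], 0, 0.5], [[0, 0, 0], 0, 0.5], [[0, 0, 0], 0, 0.5], [[0, 0, 0], 0, 0.5]])

```text
time: 7.97
position: [0.5224, 0.2062, 0.1033]
eef_rot: [0.8, 0.6, -0.0, 0.0]
wrist_force: [0.0, 0.6, -0.1]
grip_width: 0.0643
```

```bash
python3 -c "
from h import *
from rig import viewer
go([.5217,.2057,.25],-16)
f=lambda i,x0,y0,w,h,k:cv2.resize(i[y0:y0+h,x0:x0+w],None,fx=k,fy=k,interpolation=cv2.INTER_CUBIC)
S={}
for n in ['wrist','scene']:
    S[n]=viewer.snapshot(n)['img']
cv2.imwrite('pics/s7.png',np.hstack([f(S['scene'],260,110,130,150,3),f(S['wrist'],190,180,130,150,3)]))"
```

```text
t 7.9667 pos [0.5224 0.2062 0.1033] jaw -16.2 shift cm [ -0.07  -0.05 -14.67] turn -0.2 w 0.0643 F [ 0.   0.6 -0.1] j [ 0.27  0.56  1.64 -0.    0.94  0.55] tilt [-0. -0.]
```

View pics/s7.png

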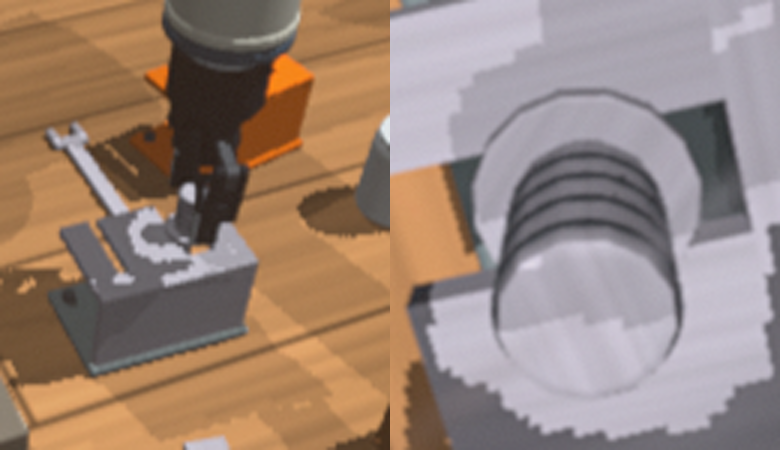

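The jaws are open and clear, and the pin stands upright. I'll retreat straight up.

Request:
servo_tool(series=[[[0, 0, -1.5], 0, 0.5], [[0, 0, -4], 0, 0.5], [[0, 0, -7], 0, 0.5], [[0, 0, -10], 0, 0.5], [[0, 0, -13], 0, 0.5]])

```text
time: 8.48
position: [0.5221, 0.2062, 0.2347]
eef_rot: [0.8, 0.6, -0.0, -0.0]
wrist_force: [-0.1, 0.5, -0.0]
grip_width: 0.064
```

Request:
servo_tool(series=[[[-3.5, 0, 0], 0, 0.5], [[-7, 0, 0], 0, 0.5], [[-10, 0, 0], 0, 0.5], [[-12, 0, 0], 0, 0.5], [[-12, 0, 0], 0, 0.5]])

```text
time: 8.9
position: [0.4877, 0.0882, 0.2334]
eef_rot: [0.8, 0.6, -0.0, 0.0]
wrist_force: [0.3, 0.3, 0.1]
grip_width: 0.064
```

```bash
python3 -c "
from h import *
from rig import viewer
go([.5217,.2057,.25],-16)
f=lambda i,x0,y0,w,h,k:cv2.resize(i[y0:y0+h,x0:x0+w],None,fx=k,fy=k,interpolation=cv2.INTER_CUBIC)
S={}
for n in ['top','scene','wrist']:
    s=viewer.snapshot(n); S[n]=s['img']; np.savez(f'pics/{n}8.npz',**s)
    print(n,proj(s,[.5218,.2058,.095]),proj(s,[.5218,.2058,.133]))
cv2.imwrite('pics/w8.png',S['wrist'])
cv2.imwrite('pics/s8.png',np.hstack([f(S['scene'],270,140,90,100,4),f(S['top'],140,125,90,100,4)]))
cv2.imwrite('pics/s9.png',np.hstack([f(S['scene'],100,200,120,100,3),f(S['top'],290,130,120,100,3)]))"
```

```text
t 8.9 pos [0.4877 0.0882 0.2334] jaw -16.3 shift cm [12.23 -0.04 -1.67] turn -0.3 w 0.064 F [0.3 0.3 0.1] j [ 0.06  0.31  1.65 -0.    1.18  0.34] tilt [-0.0005 -0.0008]
top [173.10388117 174.55843952] [169.35532443 171.81091229]
scene [321.99707967 184.48678534] [324.18777743 173.24770264]
wrist [252.45847793  41.67375703] [252.00511515  30.91047373]
```

View pics/s8.png

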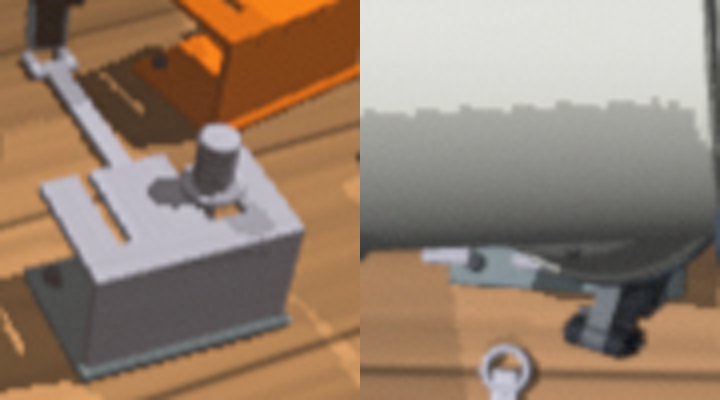

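View pics/s9.png

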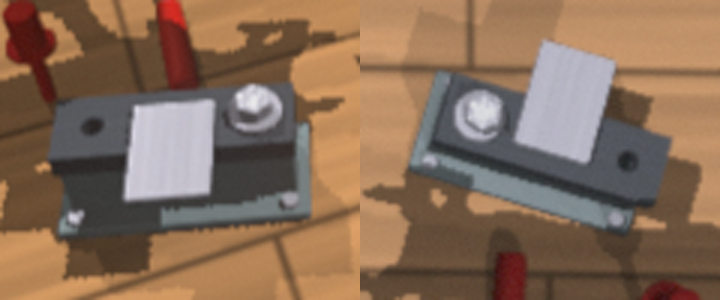

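The knob top is at scene (325,174), against a prediction of (324.2,173.2), so the pin is upright within about 2 mm of the parking point. The bolt is still in its bore at top (330,167), and its earlier bore-mate is empty. The arm is clear, so I'll hand in.

```bash
python3 -c "
from rig import env
print(env.get_obs()['qd']); print(env.hand_in())"
```

```text
[ 1.66703848e-02  9.01506786e-03 -5.72410623e-03 -8.79882993e-05
  8.87993277e-04  2.74251928e-04]
the job is handed in; nothing more can be done
None
```

The locking pin is drawn out of its bore and parked in the wide notch of the grey holder. I handed the job in at about 9 s of the 48 s allowed. `hand_in()` gives no verdict, so the result rests on my last checks.

- **Draw:** I gripped the round knob and lifted the pin to about 0.195 m, above the 0.135 m required. I then lowered its shank into the notch until the collar touched the plate, with the wrist force at 21 N, and released it.
- **Locking pin:** in the scene view it stands upright with its collar on the plate, and its knob top is within about 1 pixel (roughly 2 mm) of the predicted spot. The top camera's view of it was blocked by the arm, so that check comes from one camera.
- **Bolt pin:** still seated in its bore and looks unmoved, judged by eye in both the scene and top views.
- **Robot:** the gripper is about 12 cm clear of the parked pin, with the wrist force near zero.
- **Disagreements:** the pin position from the wrist camera differed by about 2 mm from the other views, within the calibration. The finger opening on the knob read 24 mm against its stated 26 mm.

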